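Check the inner gate, then open the outer gate of the loaded pass chamber

ROBOT

A 6-joint arm with a two-finger parallel gripper is mounted at the origin on the work surface. World frame = base frame: x ahead of the robot, y to its left, z up, the work surface at z = 0. Lengths are in mm, angles in rad, forces in N, time in s.
With the tool pointing down it reaches from about 250 to 850 mm from the base axis. Payload 12.5 kg.
Tool frame: the origin (TCP) lies at the very end of the fingers, on their centre line; the grasp point (between the pads) lies 19 mm behind it; z points along the fingers, y is the direction in which the jaws open and shut (so a half turn about z gives the same grasp; the last joint's range is limited). The gripper opens to 93 mm and grips with 3 to 60 N. Pads are 15 mm wide; open, the fingers measure 128 mm over their backs; the gripper's body (75 mm by 188 mm) begins 65 mm behind the grasp point.
Start: joints at [1.074, 0.351, 1.652, -0, 1.139, -0.085], TCP at [220.111, 504.019, 218.633] pointing down, gripper open.
Joint ranges: [-2.75, 2.75], [-0.79, 2.1], [0.01, 2.65], [-1.57, 4.71], [0.07, 3.14], [-2.87, 2.87]. Speed limits (rad/s): [2.22, 2.22, 2.79, 3.14, 3.14, 3.14].

INTERFACE

Orientations are given as a unit quaternion [x, y, z, w].
In Python, from bench import robot, imaging, hand_in gives the robot as it stands.
- The arm moves only by the shell command python3 -m handwheel 'ROWS' [OPENING] [FORCE]. ROWS is JSON, a list of rows, each an object with "travel": the shift along the tool's x, y, z in m, a list of three; "turn": the turn about the tool's z in degrees. In form: [{"travel": [dx, dy, dz], "turn": turn}, ...]. A call has 1 to 5 rows; each row shifts and turns the commanded pose from where the row before left it, along the tool's axes as they then stand; what a row does not reach is not made up. A row lasts 1/10 s, in which the tool goes at most 50 mm and 8.59 degrees, less where a joint would pass 70% of its speed; a pose out of reach is approached as far as the arm can. A call with a gripper value outside its range is refused whole. OPENING is the opening, from -1 (shut) to 1 (fully open), set as the call begins (- or left out, the last holds). The fingers move at their own pace and stop on an object; FORCE is the grip in N (left out, the last holds). Time passes only in rows, so rows that do not move let the fingers close. It gives the time, the measured TCP pose, the force and the opening at its end, in the units of the state.
- robot.get_obs(): the state, without advancing time (a new reading comes with each control period).
- imaging.grab_frame(name): name is "scene" or "side" or "wrist"; returns a dict with "image" (384x512x3 uint8, red, green, blue), "vertical_fov" (degrees; the focal length in pixels is half the picture's height over the tangent of half this angle, whatever the lens; pixels are square), "cx", "cy" (the principal point, pixels), "R" (3x3) and "t" (3): a world point X has camera coordinates R X + t. Camera axes: x right, y down, z forward; pixel columns grow to the right and rows downward; lengths in mm; the calibration is good to about 2 mm. A picture is of the moment at which its call begins. There is no depth.
- hand_in(): hands the job in, once; it reports no verdict.
The state is a dict: "time": time; "joints": joint angles; "qd": joint speeds; "effort": joint torques, N m; "eef_pos": TCP position; "tool_rot": TCP orientation; "contact_force": force on the tool from outside, world axes, zero at the start; "torque": the same for the moment, N m; "gripper_width": opening from 0.0 (shut) to 1.0 (fully open).
Only numpy, scipy, OpenCV 4.12 (cv2) and the standard library are available. Lean on these libraries where they do the work, as an engineer would, in place of code of your own. Each camera call takes 0.05 s, during which the arm holds its last target.

TASK

Two small pass chambers with clear roofs lead into the clear-walled enclosure; one holds a tube rack that is to be taken out next, the other is empty. On the chamber with the rack, first check by touch that the inner gate (the one nearer the enclosure) is shut: press firmly straight down on the top of its handle for about half a second, so that it goes fully down if it was standing ajar. Only then pull that chamber's outer gate (the far one from the enclosure) up as far as it goes, leave it standing open and let go; leave both gates of the empty chamber alone.

Things in the scene. Friction and masses are not known exactly. Their poses are not given: they have to be found in the camera images.
- full_inner: Inner gate of the chamber with the rack: upright steel plate, grey handle bar on top, 80 (own x) x 18 (own y) x 24 mm high. Origin: centre of handle top; own -y points to the enclosure, whose wall, 260 mm tall, is 150 mm off. Fully down = origin 180 mm above the table (hard stop); starts 0 to 30 mm higher. About 3 N pushes it down; friction holds it at any height. Chamber top: 128 mm above the table
- full_outer: Outer gate of the same chamber, 160 mm from the inner one along own +y: same plate, handle, origin, axes. Starts fully down (origin 180 mm above the table), slides straight up 90 mm to a stop; lifting takes about 8 N, friction keeps it where it is left. 28 mm is free under the handle beside its 8 mm plate. A loose tube rack, 52 mm high, stands on the table 60 mm or more beyond, towards +y
- empty_inner: Inner gate of the empty chamber, which stands parallel to the loaded one, 140 mm (centre to centre) to one side or the other along own x. Same form and axes as full_inner; may also start up to 30 mm up. Not to be moved
- empty_outer: Outer gate of the empty chamber: same form and axes as full_outer, starts fully down. Not to be moved

How it is judged (in metres and radians):
On the way, in this order (a step that is already met when the one before it is completed fails the run):
1. the loaded chamber's inner gate is fully down and is pressed by the fingers (height (world z) of full_inner below 0.185 m and contact force between the fingers and full_inner above 2 N), for 0.15 s.
2. the loaded chamber's outer gate is raised (height (world z) of full_outer above 0.24 m), for 0.2 s.
At the end, for the whole second after the job is handed in: The loaded chamber's inner gate is shut (within 7 mm of fully down), its outer gate stands open by itself, at least 60 mm up, and both gates of the empty chamber are within 12 mm of where they were (height (world z) of full_inner below 0.187 m and height (world z) of full_outer above 0.24 m and distance of each of empty_inner, empty_outer from where it was at the start of the episode below 0.012 m); the robot touches nothing.
It fails at once if the loaded chamber's outer gate is opened (over 12 mm) while its inner gate is ajar (over 8 mm) (height (world z) of full_outer above 0.192 m and height (world z) of full_inner above 0.188 m).
It fails at once if a gate of the empty chamber is moved by more than 12 mm (distance of any of empty_inner, empty_outer from where it was at the start of the episode above 0.012 m).
It also fails if it takes over 48 s, if anything falls off the work surface, if the arm or the gripper's body presses on something with over 40 N, if the wrist force passes 120 N, or if a joint passes its speed limit or range.

## Working session

There is one attempt and no reset: what is moved stays moved. The work goes in short steps, Python scripts to look and compute and a shell command to move; the robot and the scene stay as the last step left them, time stands still between calls to the robot, and variables do not carry over. Pictures are saved under pics/ and viewed, and the job is handed in when it is done.

```bash
mkdir -p pics; ls
python3 - <<'E'
from bench import robot, imaging
import cv2
o=robot.get_obs(); print(o)
for n in ["scene","side","wrist"]:
    f=imaging.grab_frame(n); cv2.imwrite(f"pics/{n}0.png",f["image"][:,:,::-1])
    print(n,f["vertical_fov"],f["cx"],f["cy"],f["R"],f["t"])
E
```

```text
pics
{'time': 0.0, 'joints': array([ 1.07439737e+00,  3.51203026e-01,  1.65241100e+00, -7.36010803e-06,
        1.13910141e+00, -8.45722785e-02]), 'qd': array([ 0.00060273,  0.00101822,  0.00029438, -0.00010552,  0.00130422,
       -0.00035908]), 'effort': array([ 3.09574025e-04, -4.97325647e+01, -2.85253751e+01,  6.99183927e-02,
        2.57379102e-02, -9.53944277e-05]), 'eef_pos': array([219.95884977, 503.732343  , 218.1245953 ]), 'tool_rot': array([ 2.04459749e-01,  9.78874811e-01, -5.38827353e-04, -1.57590289e-04]), 'contact_force': array([-0.89852923,  0.77328009,  1.23286463]), 'torque': array([ 0.07412374,  0.01671901, -0.02324226]), 'gripper_width': 1.0008753449225798}
scene 57.53945628000017 256.6771193318677 189.20881730215817 [[-0.81812921  0.57500861  0.00544964]
 [ 0.45631546  0.65495976 -0.60233207]
 [-0.34991542 -0.4902987  -0.79822703]] [503.79943711 -78.09533367 975.44823002]
side 50.089791195887685 258.8799104253549 207.75999831417732 [[ 0.89633743 -0.4433359  -0.0057002 ]
 [-0.33852118 -0.67600709 -0.65453635]
 [ 0.28632608  0.58861507 -0.75600905]] [-513.98113457  298.93899164  681.59955145]
wrist 62.74736663050783 254.65538796844294 191.52586303174974 [[ 3.99331226e-01  9.16806707e-01 -1.84089446e-04]
 [ 8.90062241e-01 -3.87634044e-01  2.39852150e-01]
 [ 2.19826701e-01 -9.59443043e-02 -9.70809411e-01]] [-549.47982547  -29.77973238  388.68584312]
```

View pics/scene0.png

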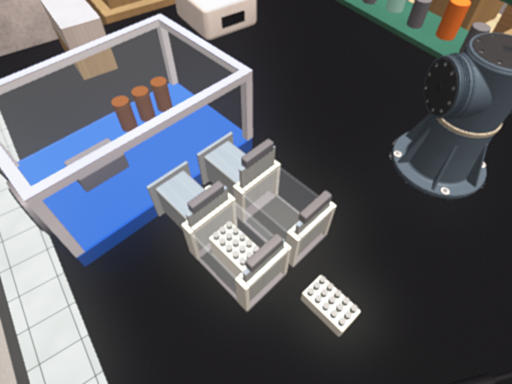

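View pics/side0.png

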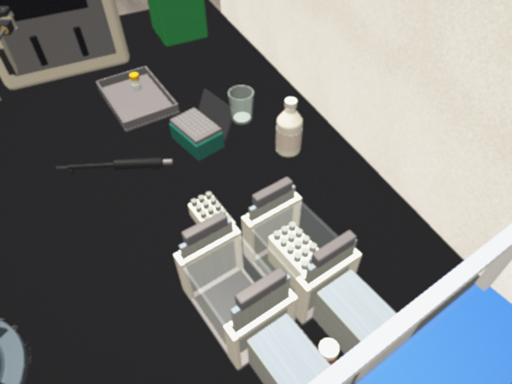

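View pics/wrist0.png

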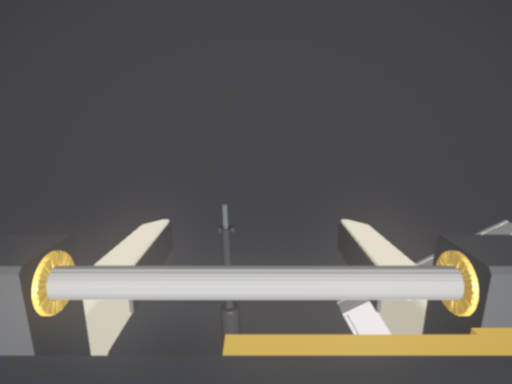

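Scene view: the rack is in the left chamber, at (233,243). Its inner handle is near (208,203) and its outer handle near (265,255). The empty chamber's handles are near (257,160) and (316,210). In the side view, the loaded chamber is on the right, with inner handle (332,250) and outer (272,195). I'll zoom in on both.

Run:
```python
import cv2
a=cv2.imread('pics/scene0.png')[120:310,145:345]; b=cv2.imread('pics/side0.png')[170:350,165:365]
cv2.imwrite('pics/scene0z.png',cv2.resize(a,None,fx=3,fy=3,interpolation=cv2.INTER_CUBIC))
cv2.imwrite('pics/side0z.png',cv2.resize(b,None,fx=3,fy=3,interpolation=cv2.INTER_CUBIC))
```

```text
(no output)
```

View pics/scene0z.png

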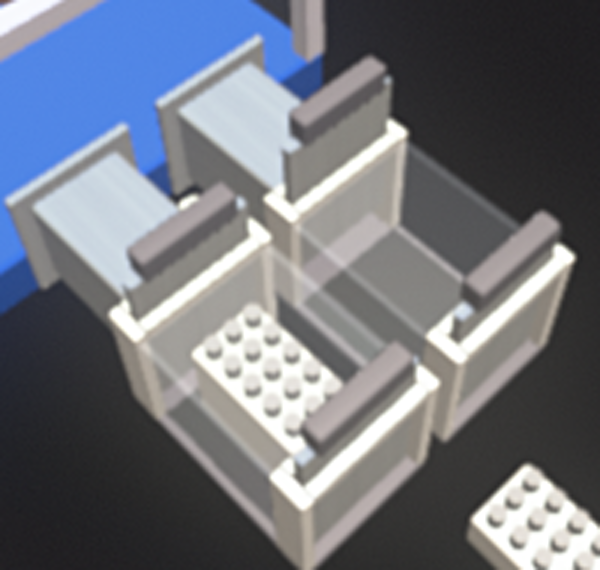

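View pics/side0z.png

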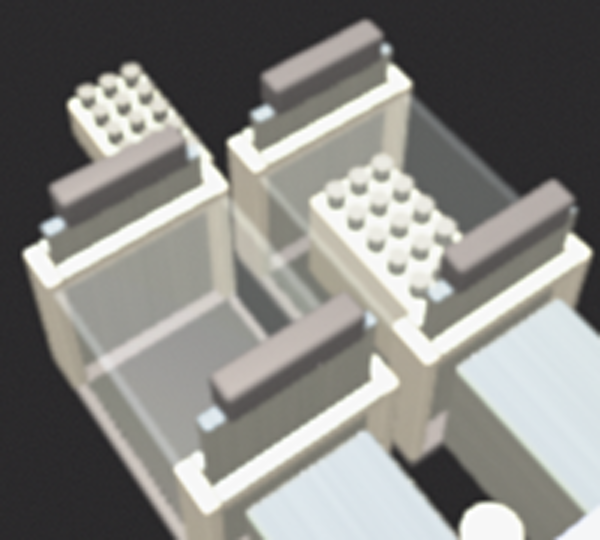

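The handles are clear in both zooms: lighter top face, darker side face. Next I segment the top faces.

```bash
cat > h.py <<'E'
import numpy as np, cv2
C={}
def cam(f): return (f["image"],192/np.tan(np.radians(f["vertical_fov"]/2)),f["cx"],f["cy"],np.array(f["R"]),np.array(f["t"]))
def ray(c,uv):
    _,F,cx,cy,R,t=c
    d=R.T@np.array([(uv[0]-cx)/F,(uv[1]-cy)/F,1]); return -R.T@t,d/np.linalg.norm(d)
def onz(c,uv,z):
    o,d=ray(c,uv); return o+d*(z-o[2])/d[2]
def tri(c1,u1,c2,u2):
    o1,d1=ray(c1,u1);o2,d2=ray(c2,u2)
    s=np.linalg.lstsq(np.c_[d1,-d2],o2-o1,rcond=None)[0]
    p,q=o1+s[0]*d1,o2+s[1]*d2
    return (p+q)/2,np.linalg.norm(p-q)
def proj(c,X):
    _,F,cx,cy,R,t=c
    x=R@X+t; return np.array([cx+F*x[0]/x[2],cy+F*x[1]/x[2]])
E
python3 - <<'E'
import cv2,numpy as np
a=cv2.imread('pics/scene0.png').astype(int); b=cv2.imread('pics/side0.png').astype(int)
for n,im,pts in(('sc',a,[(208,198),(258,150),(266,252),(315,206)]),('si',b,[(333,243),(272,187),(261,286),(204,226)])):
    for u,v in pts: print(n,u,v,[tuple(im[y,u]) for y in range(v-8,v+16,2)])
E
```

```text
sc 208 198 [(np.int64(161), np.int64(159), np.int64(167)), (np.int64(165), np.int64(163), np.int64(172)), (np.int64(166), np.int64(165), np.int64(173)), (np.int64(139), np.int64(137), np.int64(144)), (np.int64(100), np.int64(97), np.int64(100)), (np.int64(97), np.int64(95), np.int64(98)), (np.int64(101), np.int64(99), np.int64(102)), (np.int64(127), np.int64(132), np.int64(135)), (np.int64(132), np.int64(138), np.int64(140)), (np.int64(131), np.int64(136), np.int64(139)), (np.int64(129), np.int64(134), np.int64(137)), (np.int64(127), np.int64(133), np.int64(135))]
sc 258 150 [(np.int64(50), np.int64(43), np.int64(43)), (np.int64(74), np.int64(71), np.int64(74)), (np.int64(150), np.int64(149), np.int64(157)), (np.int64(160), np.int64(158), np.int64(167)), (np.int64(162), np.int64(160), np.int64(169)), (np.int64(157), np.int64(156), np.int64(165)), (np.int64(112), np.int64(111), np.int64(116)), (np.int64(92), np.int64(90), np.int64(93)), (np.int64(92), np.int64(89), np.int64(93)), (np.int64(109), np.int64(111), np.int64(114)), (np.int64(128), np.int64(134), np.int64(136)), (np.int64(12
[... 2735 characters left out ...]
(np.int64(81), np.int64(82), np.int64(86)), (np.int64(93), np.int64(97), np.int64(100)), (np.int64(114), np.int64(124), np.int64(124))]
si 204 226 [(np.int64(192), np.int64(209), np.int64(209)), (np.int64(206), np.int64(219), np.int64(219)), (np.int64(176), np.int64(180), np.int64(189)), (np.int64(180), np.int64(185), np.int64(193)), (np.int64(181), np.int64(186), np.int64(195)), (np.int64(151), np.int64(155), np.int64(163)), (np.int64(95), np.int64(98), np.int64(101)), (np.int64(84), np.int64(85), np.int64(88)), (np.int64(83), np.int64(84), np.int64(87)), (np.int64(82), np.int64(84), np.int64(87)), (np.int64(107), np.int64(115), np.int64(115)), (np.int64(117), np.int64(126), np.int64(127))]
```

```bash
cat >> h.py <<'E'
def tops(img_bgr,seeds):
    """minAreaRect of the handle top face at each seed: centre, long-axis end points"""
    b,g,r=[img_bgr[:,:,i].astype(int) for i in range(3)]
    m=((r-g>=6)&(r>128)&(r<208)&(r-b>=3)&(r-b<=18)).astype(np.uint8)
    m=cv2.morphologyEx(m,cv2.MORPH_OPEN,np.ones((3,3),np.uint8))
    n,lab,st,ce=cv2.connectedComponentsWithStats(m)
    out=[]
    for u,v in seeds:
        k=lab[v,u]
        if k==0: out.append(None); continue
        c=max(cv2.findContours((lab==k).astype(np.uint8),cv2.RETR_EXTERNAL,cv2.CHAIN_APPROX_NONE)[0],key=len)
        rect=cv2.minAreaRect(c); bx=cv2.boxPoints(rect)
        e=sorted([(np.linalg.norm(bx[i]-bx[(i+1)%4]),tuple((bx[i]+bx[(i+1)%4])/2)) for i in range(4)])[:2]
        out.append((ce[k],st[k,4],rect[1],e[0][1],e[1][1]))
    return out
E
python3 - <<'E'
from h import *
from bench import imaging
S,D=[cam(imaging.grab_frame(n)) for n in("scene","side")]
a=cv2.imread('pics/scene0.png'); b=cv2.imread('pics/side0.png')
ns=['full_in','full_out','emp_in','emp_out']
A=tops(a,[(208,198),(266,252),(258,150),(315,206)]); B=tops(b,[(333,245),(272,192),(261,286),(204,226)])
P={}
for n,x,y in zip(ns,A,B):
    print(n,np.round(x[0],1),x[1],np.round(x[2],1),'|',np.round(y[0],1),y[1],np.round(y[2],1))
    p,g=tri(S,x[0],D,y[0]); P[n]=p
    for c,q in((S,x),(D,y)):
        e=[onz(c,k,p[2]) for k in q[3:]]; d=e[1]-e[0]; print('   onz',np.round(onz(c,q[0],p[2]),1),'at180',np.round(onz(c,q[0],180),1),'len',np.linalg.norm(d).round(1),'ang',np.degrees(np.arctan2(d[1],d[0])).round(1)%180)
    print('   tri',p.round(1),'gap',g.round(1))
f=lambda i,j:(np.linalg.norm((P[i]-P[j])[:2]).round(1),np.degrees(np.arctan2(*(P[i]-P[j])[1::-1])).round(1))
print(f('full_out','full_in'),f('emp_out','emp_in'),f('emp_in','full_in'),f('emp_out','full_out'))
E
```

```text
Traceback (most recent call last):
TypeError: 'NoneType' object is not subscriptable
```

```bash
cat > m.py <<'E'
from h import *
from bench import imaging,robot
import sys
fs,fd=imaging.grab_frame("scene"),imaging.grab_frame("side")
S,D=cam(fs),cam(fd)
tag=sys.argv[1]
a=fs["image"][:,:,::-1].copy(); b=fd["image"][:,:,::-1].copy()
cv2.imwrite(f'pics/scene{tag}.png',a);cv2.imwrite(f'pics/side{tag}.png',b)
def mask(im):
    b,g,r=[im[:,:,i].astype(int) for i in range(3)]
    return ((r-g>=6)&(r>128)&(r<208)&(r-b>=3)&(r-b<=18)).astype(np.uint8)*255
cv2.imwrite(f'pics/mask{tag}.png',np.vstack([mask(a)[120:310,145:345],mask(b)[160:350,165:365]]).repeat(2,0).repeat(2,1)[:800])
E
python3 m.py 1
python3 - <<'E'
import cv2
for n,pts in(('scene',[(208,198),(266,252),(258,150),(315,206)]),('side',[(333,248),(272,192),(261,286),(204,226)])):
    im=cv2.imread(f'pics/{n}1.png')
    for u,v in pts: print(n,u,v,[im[y,u].tolist() for y in range(v-4,v+5,2)])
E
```

```text
scene 208 198 [[167, 165, 174], [139, 137, 144], [100, 97, 101], [98, 95, 98], [100, 99, 101]]
scene 266 252 [[170, 172, 181], [173, 175, 185], [170, 171, 180], [132, 133, 140], [94, 94, 98]]
scene 258 150 [[149, 148, 157], [160, 158, 167], [162, 160, 169], [157, 156, 165], [113, 110, 116]]
scene 315 206 [[160, 160, 170], [161, 162, 171], [164, 165, 175], [161, 162, 171], [121, 121, 128]]
side 333 248 [[173, 177, 185], [172, 176, 185], [172, 177, 185], [154, 157, 164], [103, 105, 109]]
side 272 192 [[173, 177, 185], [172, 176, 184], [139, 142, 148], [91, 91, 95], [83, 85, 87]]
side 261 286 [[181, 186, 194], [183, 188, 196], [183, 188, 197], [181, 186, 195], [151, 154, 162]]
side 204 226 [[176, 181, 189], [180, 185, 193], [181, 186, 195], [152, 156, 163], [95, 97, 102]]
```

View pics/mask1.png

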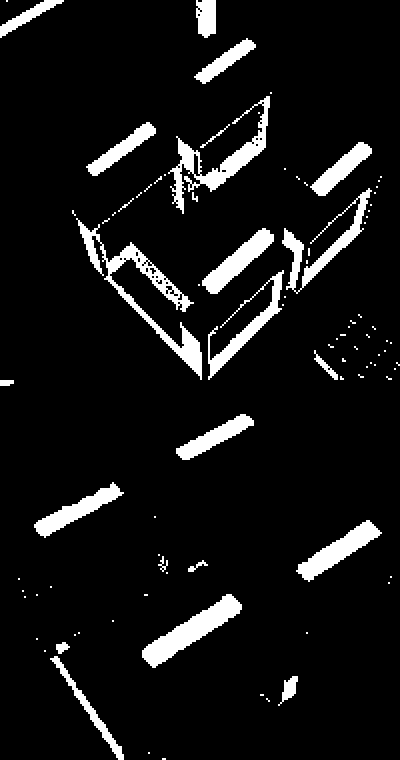

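The mask isolates all four top faces. My seed just missed one, so I re-seed.

```bash
cat > meas.py <<'E'
from h import *
def run(S,D,a,b,sa=[(206,194),(264,250),(258,150),(315,206)],sb=[(333,246),(272,187),(261,285),(204,225)]):
    ns=['full_in','full_out','emp_in','emp_out']
    A=tops(a,sa); B=tops(b,sb); P={}
    for n,x,y in zip(ns,A,B):
        if x is None or y is None: print(n,x is None,y is None); continue
        print(n,np.round(x[0],1),x[1],np.round(x[2],1),'|',np.round(y[0],1),y[1],np.round(y[2],1))
        p,g=tri(S,x[0],D,y[0]); P[n]=p
        for c,q in((S,x),(D,y)):
            e=[onz(c,k,p[2]) for k in q[3:]]; d=e[1]-e[0]; print('   at180',np.round(onz(c,q[0],180),1),'len',np.linalg.norm(d).round(1),'ang',np.degrees(np.arctan2(d[1],d[0])).round(1)%180)
        print('   tri',p.round(1),'gap',g.round(1))
    def f(i,j):
        if i in P and j in P: print(i,j,np.linalg.norm((P[i]-P[j])[:2]).round(1),np.degrees(np.arctan2(*(P[i]-P[j])[1::-1])).round(1))
    f('full_out','full_in');f('emp_out','emp_in');f('emp_in','full_in');f('emp_out','full_out')
    return P
E
python3 - <<'E'
from meas import *
from bench import imaging
S,D=[cam(imaging.grab_frame(n)) for n in("scene","side")]
run(S,D,cv2.imread('pics/scene1.png'),cv2.imread('pics/side1.png'))
E
```

```text
full_in [205.4 194.2] 263 [ 7.1 39. ] | [333.8 244.9] 422 [ 9.8 45. ]
   at180 [ 637.2 -144.4  180. ] len 78.7 ang 9.5
   at180 [ 637.9 -137.9  180. ] len 79.7 ang 9.800000000000011
   tri [ 637.2 -140.7  184. ] gap 2.9
full_out [263.5 250.3] 395 [ 9.5 42.7] | [271.9 188.1] 306 [ 7.7 41.1]
   at180 [615.3  18.1 180. ] len 79.3 ang 9.5
   at180 [607.8  15.1 180. ] len 81.0 ang 9.1
   tri [611.8  17.5 175.5] gap 4.7
emp_in [257.2 150. ] 213 [ 6.7 33.2] | [260.3 284.9] 588 [11.2 55.3]
   at180 [ 487. -183.  180.] len 78.2 ang 9.900000000000006
   at180 [ 502.4 -150.5  180. ] len 80.5 ang 9.8
   tri [ 498.1 -164.   203.4] gap 4.1
emp_out [315.3 204. ] 290 [ 8.4 35. ] | [202.8 224.9] 357 [ 9.  46.1]
   at180 [477.1  -4.5 180. ] len 78.2 ang 9.199999999999989
   at180 [467.9  -8.  180. ] len 78.4 ang 9.9
   tri [471.2  -5.7 174.6] gap 5.8
full_out full_in 160.3 99.1
emp_out emp_in 160.5 99.6
emp_in full_in 141.0 -170.5
emp_out full_out 142.4 -170.6
```

The measurements agree with the given sizes: inner to outer 160 mm, chamber pitch 141 mm, handle length about 80 mm. Here is what I'll work from:

| Item | Position or value |
|---|---|
| full_inner | about (637.3, -141), standing around 8 mm up |
| full_outer | about (611.7, 17) |
| own +y direction | 99.5° in world |

The outer gates read about 175 mm against a true 180 mm, so heights are biased by about -5 mm.

Next I shut the fingers, rise and turn -33°.

```bash
python3 -m handwheel '[{"travel":[0,0,-0.02],"turn":-8.3},{"travel":[0,0,-0.02],"turn":-8.3},{"travel":[0,0,-0.02],"turn":-8.3},{"travel":[0,0,-0.02],"turn":-8.2}]' -1 30
cat > st.py <<'E'
import numpy as np,sys
from bench import robot
from scipy.spatial.transform import Rotation as R
o=robot.get_obs(); r=R.from_quat(o["tool_rot"]).as_matrix()
print('t',o['time'],'p',o['eef_pos'].round(1),'ang_y',np.degrees(np.arctan2(r[1,1],r[0,1])).round(2),'z',r[:,2].round(3),'F',o['contact_force'].round(1),'w',round(o['gripper_width'],3),'j',o['joints'].round(2))
if len(sys.argv)>1:
    T=np.array([float(x) for x in sys.argv[1:4]]); print('tool delta mm',(r.T@(T-o['eef_pos'])).round(1))
E
python3 st.py 637.3 -141 300
```

```text
time: 0.85
eef_pos: [220.1, 504.0, 299.4]
tool_rot: [-0.086, 0.996, -0.0, -0.0]
contact_force: [-0.1, -0.0, -0.3]
gripper_width: 0.7
t 0.85 p [220.1 504.  299.4] ang_y 99.85 z [-0. -0. -1.] F [-0.1 -0.  -0.3] w 0.7 j [ 1.07  0.28  1.55  0.    1.32 -0.67]
tool delta mm [-3.008e+02 -7.068e+02 -6.000e-01]
```

```bash
R='x'; python3 -m handwheel '[{"travel":[-0.015,-0.035,0],"turn":0},{"travel":[-0.015,-0.035,0],"turn":0},{"travel":[-0.015,-0.035,0],"turn":0},{"travel":[-0.015,-0.035,0],"turn":0},{"travel":[-0.015,-0.035,0],"turn":0}]'
python3 -m handwheel '[{"travel":[-0.015,-0.035,0],"turn":0},{"travel":[-0.015,-0.035,0],"turn":0},{"travel":[-0.015,-0.035,0],"turn":0},{"travel":[-0.015,-0.035,0],"turn":0},{"travel":[-0.015,-0.035,0],"turn":0}]'
python3 -m handwheel '[{"travel":[-0.015,-0.035,0],"turn":0},{"travel":[-0.015,-0.035,0],"turn":0},{"travel":[-0.015,-0.035,0],"turn":0},{"travel":[-0.015,-0.035,0],"turn":0},{"travel":[-0.015,-0.035,0],"turn":0}]'
python3 st.py 637.3 -141 300
```

```text
time: 1.35
eef_pos: [323.5, 342.5, 298.7]
tool_rot: [-0.083, 0.997, 0.0, 0.0]
contact_force: [0.2, 1.5, 0.5]
gripper_width: 0.275
time: 1.85
eef_pos: [426.5, 182.1, 298.8]
tool_rot: [-0.083, 0.997, 0.0, 0.0]
contact_force: [0.8, 0.7, -0.4]
gripper_width: 0.008
time: 2.35
eef_pos: [529.4, 21.9, 298.7]
tool_rot: [-0.083, 0.997, 0.0, 0.0]
contact_force: [0.2, 0.9, 0.1]
gripper_width: 0.009
t 2.35 p [529.4  21.9 298.7] ang_y 99.5 z [ 0.  0. -1.] F [0.2 0.9 0.1] w 0.009 j [-0.05  0.24  1.6   0.    1.3  -1.78]
tool delta mm [ -79.6 -178.4   -1.3]
```

```bash
python3 -m handwheel '[{"travel":[-0.015,-0.035,0],"turn":0},{"travel":[-0.015,-0.035,0],"turn":0},{"travel":[-0.015,-0.035,0],"turn":0},{"travel":[-0.015,-0.035,0],"turn":0},{"travel":[-0.015,-0.025,0],"turn":0}]'
python3 -m handwheel '[{"travel":[0,0,0.01],"turn":0},{"travel":[0,0,0],"turn":0}]'
python3 st.py 637.3 -141 215
python3 m.py 2
```

```text
time: 2.85
eef_pos: [630.6, -129.1, 298.4]
tool_rot: [-0.082, 0.997, -0.0, -0.0]
contact_force: [-0.5, 0.6, 0.5]
gripper_width: 0.002
time: 3.05
eef_pos: [629.2, -126.8, 286.6]
tool_rot: [-0.083, 0.997, 0.001, -0.001]
contact_force: [-0.7, 0.6, 0.1]
gripper_width: 0.007
t 3.05 p [ 629.2 -126.8  286.6] ang_y 99.47 z [-0.003  0.001 -1.   ] F [-0.7  0.6  0.1] w 0.007 j [-0.27  0.47  1.31  0.    1.37 -2.01]
tool delta mm [ -5.8 -15.4  71.6]
```

View pics/scene2.png

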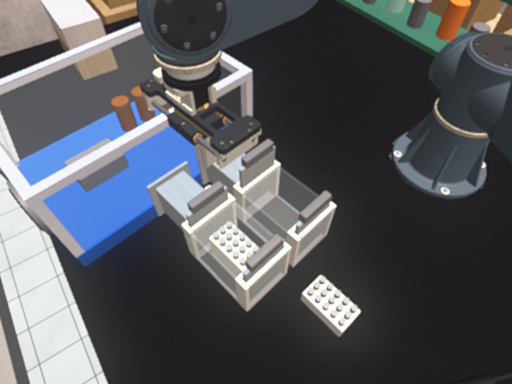

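View pics/side2.png

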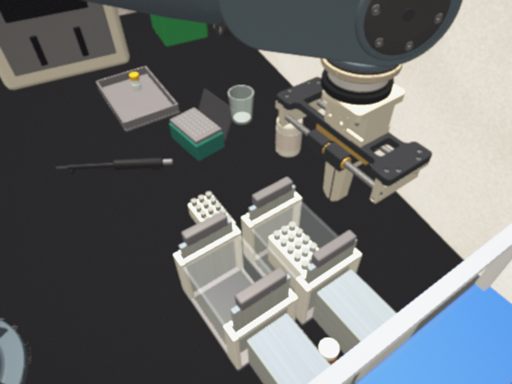

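Scene: the shut fingers come down near (218,165), behind the empty chamber's inner handle in this view. Side: the fingertips are near (335,195), above the loaded inner gate. I check the TCP projection, then move over the handle and down.

```bash
python3 - <<'E'
from h import *
from bench import robot,imaging
p=robot.get_obs()['eef_pos']
for n in('scene','side'): print(n,proj(cam(imaging.grab_frame(n)),p).round(1))
E
python3 -m handwheel '[{"travel":[-0.003,-0.008,0.01],"turn":0},{"travel":[-0.003,-0.0075,0.02],"turn":0},{"travel":[0,0,0.02],"turn":0},{"travel":[0,0,0],"turn":0},{"travel":[0,0,0],"turn":0}]'
python3 st.py 637.3 -141 205; python3 m.py 3
python3 - <<'E'
from h import *
from bench import robot,imaging
p=robot.get_obs()['eef_pos']
for n in('scene','side'): print(n,proj(cam(imaging.grab_frame(n)),p).round(1))
for n,(u,v) in(('scene',(205,190)),('side',(334,235))):
    im=cv2.imread(f'pics/{n}3.png')[v-65:v+65,u-65:u+65]
    cv2.imwrite(f'pics/{n}3z.png',cv2.resize(im,None,fx=4,fy=4,interpolation=cv2.INTER_CUBIC))
E
```

```text
scene [207.8 161.1]
side [334.2 195. ]
time: 3.75
eef_pos: [638.5, -141.3, 238.9]
tool_rot: [-0.083, 0.997, 0.0, -0.0]
contact_force: [-0.3, -0.8, 0.5]
gripper_width: 0.008
t 3.75 p [ 638.5 -141.3  238.9] ang_y 99.51 z [-0.  0. -1.] F [-0.3 -0.8  0.5] w 0.008 j [-0.29  0.53  1.33 -0.    1.28 -2.03]
tool delta mm [ 1.1  0.5 33.9]
scene [201.8 176.1]
side [341.  222.3]
```

View pics/scene3z.png

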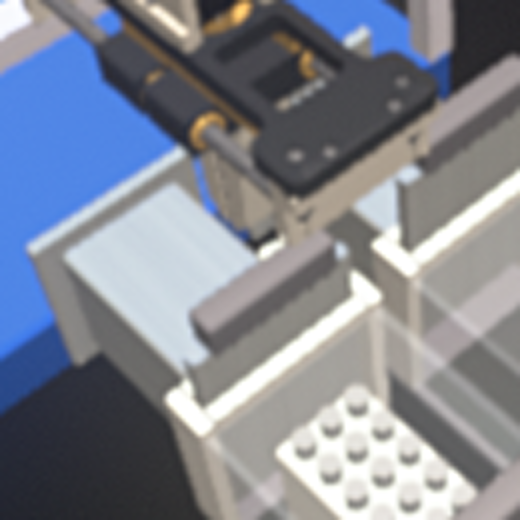

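View pics/side3z.png

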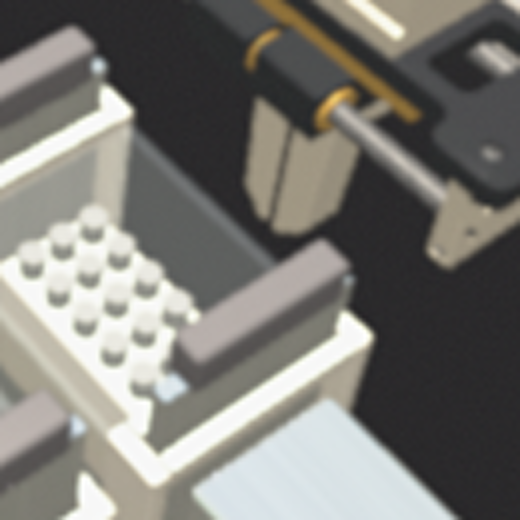

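Fingertips in the side view are at about (339,225), against a projection of (341,222). That fits, given the fingers' own width. Now I go down, then press slowly while watching force.

```bash
python3 -m handwheel '[{"travel":[0.001,0,0.015],"turn":0},{"travel":[0,0,0.015],"turn":0},{"travel":[0,0,0.005],"turn":0},{"travel":[0,0,0],"turn":0}]'; python3 st.py
python3 -m handwheel '[{"travel":[0,0,0.003],"turn":0},{"travel":[0,0,0.003],"turn":0},{"travel":[0,0,0.003],"turn":0},{"travel":[0,0,0.003],"turn":0}]'; python3 st.py
```

```text
time: 4.35
eef_pos: [637.1, -141.3, 202.8]
tool_rot: [-0.083, 0.997, 0.0, -0.001]
contact_force: [0.1, 0.0, 0.6]
gripper_width: 0.008
t 4.35 p [ 637.1 -141.3  202.8] ang_y 99.51 z [-0.001  0.    -1.   ] F [0.1 0.  0.6] w 0.008 j [-0.29  0.55  1.38 -0.    1.21 -2.03]
time: 4.75
eef_pos: [637.5, -141.4, 191.6]
tool_rot: [-0.083, 0.997, -0.0, 0.0]
contact_force: [0.1, -0.2, -0.6]
gripper_width: 0.005
t 4.75 p [ 637.5 -141.4  191.6] ang_y 99.51 z [ 0. -0. -1.] F [ 0.1 -0.2 -0.6] w 0.005 j [-0.29  0.56  1.39 -0.    1.19 -2.03]
```

```bash
python3 -m handwheel '[{"travel":[0,0,0.002],"turn":0},{"travel":[0,0,0.002],"turn":0}]'; python3 -m handwheel '[{"travel":[0,0,0.002],"turn":0},{"travel":[0,0,0.002],"turn":0}]';  python3 -m handwheel '[{"travel":[0,0,0.002],"turn":0},{"travel":[0,0,0],"turn":0}]'; python3 st.py
```

```text
time: 4.95
eef_pos: [637.4, -141.4, 187.7]
tool_rot: [-0.083, 0.997, -0.0, -0.0]
contact_force: [-1.3, 0.8, 2.3]
gripper_width: 0.003
time: 5.15
eef_pos: [637.4, -141.4, 183.7]
tool_rot: [-0.083, 0.997, -0.0, 0.0]
contact_force: [-1.2, 0.7, 2.3]
gripper_width: 0.004
time: 5.35
eef_pos: [637.5, -141.4, 181.3]
tool_rot: [-0.083, 0.997, 0.0, -0.0]
contact_force: [0.7, -0.1, 0.1]
gripper_width: 0.007
t 5.35 p [ 637.5 -141.4  181.3] ang_y 99.5 z [-0.  0. -1.] F [ 0.7 -0.1  0.1] w 0.007 j [-0.29  0.57  1.4   0.    1.17 -2.03]
```

```bash
python3 -m handwheel '[{"travel":[0,0,0.001],"turn":0},{"travel":[0,0,0.001],"turn":0}]'; python3 -m handwheel '[{"travel":[0,0,0.001],"turn":0},{"travel":[0,0,0],"turn":0}]';  python3 st.py
```

```text
time: 5.55
eef_pos: [637.6, -141.5, 180.3]
tool_rot: [-0.083, 0.997, -0.0, 0.0]
contact_force: [-5.3, 0.7, 12.1]
gripper_width: 0.008
time: 5.75
eef_pos: [637.6, -141.4, 180.2]
tool_rot: [-0.083, 0.997, -0.0, 0.0]
contact_force: [-5.7, 1.9, 13.2]
gripper_width: 0.003
t 5.75 p [ 637.6 -141.4  180.2] ang_y 99.51 z [ 0.001 -0.    -1.   ] F [-5.7  1.9 13.2] w 0.003 j [-0.29  0.57  1.4  -0.    1.16 -2.03]
```

The tool stopped at 180.2 mm with about 13 N, which is the hard stop. I press a little more and hold for half a second.

```bash
python3 -m handwheel '[{"travel":[0,0,0.001],"turn":0},{"travel":[0,0,0],"turn":0},{"travel":[0,0,0],"turn":0},{"travel":[0,0,0],"turn":0},{"travel":[0,0,0],"turn":0}]';  python3 st.py; python3 -m handwheel '[{"travel":[0,0,0],"turn":0},{"travel":[0,0,0],"turn":0}]'
```

```text
time: 6.25
eef_pos: [637.6, -141.4, 180.2]
tool_rot: [-0.083, 0.997, -0.0, 0.001]
contact_force: [-9.3, 2.6, 20.2]
gripper_width: 0.005
t 6.25 p [ 637.6 -141.4  180.2] ang_y 99.51 z [ 0.001 -0.001 -1.   ] F [-9.3  2.6 20.2] w 0.005 j [-0.29  0.57  1.4  -0.    1.16 -2.03]
time: 6.45
eef_pos: [637.6, -141.5, 180.2]
tool_rot: [-0.083, 0.997, -0.0, 0.001]
contact_force: [-10.0, 2.9, 20.8]
gripper_width: 0.007
```

Held for 0.7 s at 20 N. I rise straight up and measure again before moving to the outer gate.

```bash
python3 -m handwheel '[{"travel":[0,0,-0.01],"turn":0},{"travel":[0,0,-0.03],"turn":0},{"travel":[0,0,-0.03],"turn":0},{"travel":[0,0,-0.02],"turn":0},{"travel":[0,0.02,0],"turn":0}]'; python3 -m handwheel '[{"travel":[0,0.035,0],"turn":0},{"travel":[0,0.035,0],"turn":0},{"travel":[0,0.035,0],"turn":0},{"travel":[0,0.035,0],"turn":0},{"travel":[0,0,0],"turn":0}]'; python3 -m handwheel '[{"travel":[0,0,0],"turn":0}]' 0.3 40; python3 st.py 611.7 17 149; python3 m.py 4
python3 - <<'E'
from meas import *
from bench import imaging
S,D=[cam(imaging.grab_frame(n)) for n in("scene","side")]
run(S,D,cv2.imread('pics/scene4.png'),cv2.imread('pics/side4.png'),sa=[(206,197),(264,250),(258,150),(315,206)],sb=[(333,249),(272,187),(261,285),(204,225)])
E
```

```text
time: 6.95
eef_pos: [635.3, -123.0, 270.4]
tool_rot: [-0.082, 0.997, -0.001, 0.002]
contact_force: [0.8, 1.3, -0.2]
gripper_width: 0.003
time: 7.45
eef_pos: [609.7, 20.8, 266.6]
tool_rot: [-0.085, 0.996, 0.001, -0.001]
contact_force: [0.3, -0.7, -0.1]
gripper_width: 0.006
time: 7.55
eef_pos: [610.5, 17.5, 266.8]
tool_rot: [-0.084, 0.996, 0.0, -0.001]
contact_force: [-0.1, -0.1, -0.4]
gripper_width: 0.049
t 7.55 p [610.5  17.5 266.8] ang_y 99.6 z [-0.001 -0.    -1.   ] F [-0.1 -0.1 -0.4] w 0.049 j [-0.05  0.42  1.43 -0.    1.29 -1.79]
tool delta mm [ -1.3  -0.7 117.8]
full_in [206.2 196.8] 261 [ 7.2 38.8] | [333.2 248.2] 417 [ 9.8 45. ]
   at180 [ 639.1 -138.3  180. ] len 79.1 ang 10.599999999999994
   at180 [ 633.5 -142.9  180. ] len 80.2 ang 9.6
   tri [ 637.  -140.9  175.2] gap 2.2
full_out [263.6 250.2] 401 [10.  42.7] | [271.5 188.3] 303 [ 7.8 40.3]
   at180 [615.  18. 180.] len 79.4 ang 9.599999999999994
   at180 [606.8  15.  180. ] len 79.4 ang 9.1
   tri [611.2  17.4 175.2] gap 5.3
emp_in True False
emp_out True False
full_out full_in 160.4 99.2
```

View pics/scene4.png

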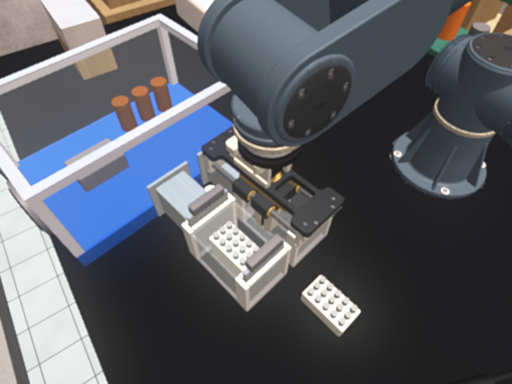

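View pics/side4.png

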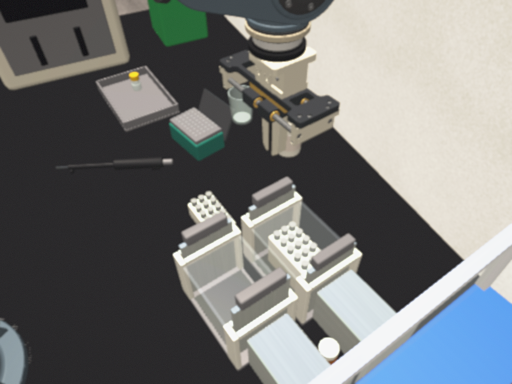

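The inner gate now measures 175.2, the same reading as the fully-down outer gate, so it is shut. Side view: the fingers are above the outer handle at (272,187). The empty chamber's handles look unchanged in the side view, and are hidden by the gripper in the scene view. I descend with the jaws about 60 mm open.

```bash
python3 -m handwheel '[{"travel":[-0.001,0,0.01],"turn":0},{"travel":[0,0,0.015],"turn":0},{"travel":[0,0,0.015],"turn":0},{"travel":[0,0,0.015],"turn":0},{"travel":[0,0,0.01],"turn":0}]'; python3 -m handwheel '[{"travel":[0,0,0],"turn":0}]'; python3 st.py 611.5 17.3 150; python3 m.py 5
python3 - <<'E'
import cv2
im=cv2.imread('pics/side5.png')[90:260,190:360]
cv2.imwrite('pics/side5z.png',cv2.resize(im,None,fx=3.4,fy=3.4,interpolation=cv2.INTER_CUBIC))
E
```

```text
time: 8.25
eef_pos: [611.5, 16.1, 200.7]
tool_rot: [-0.083, 0.997, 0.0, -0.001]
contact_force: [0.6, -0.9, 0.3]
gripper_width: 0.629
time: 8.35
eef_pos: [611.3, 16.2, 200.8]
tool_rot: [-0.083, 0.997, 0.0, -0.001]
contact_force: [0.4, -0.0, 0.4]
gripper_width: 0.647
t 8.35 p [611.3  16.2 200.8] ang_y 99.48 z [-0.003  0.    -1.   ] F [ 0.4 -0.   0.4] w 0.647 j [-0.05  0.48  1.5   0.    1.16 -1.79]
tool delta mm [-0.5  1.  50.8]
```

View pics/side5z.png

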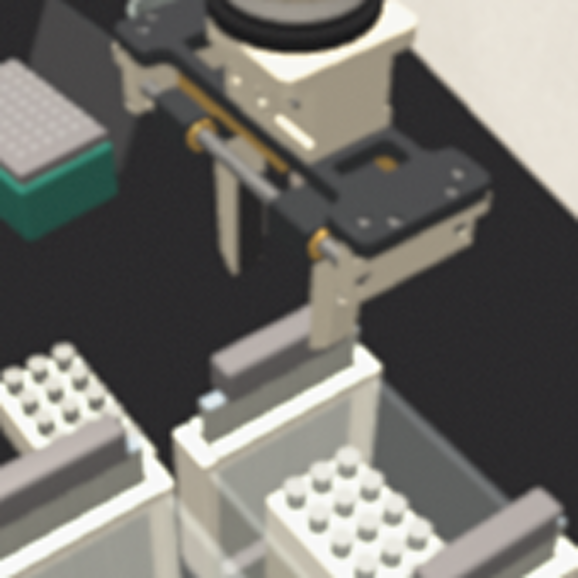

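In the zoomed side view the jaws straddle the outer handle, with the near fingertip at (335,345) and the far one at (232,270). I descend 50 mm.

```bash
python3 -m handwheel '[{"travel":[0,0.001,0.015],"turn":0},{"travel":[0,0,0.015],"turn":0},{"travel":[0,0,0.012],"turn":0},{"travel":[0,0,0.008],"turn":0},{"travel":[0,0,0],"turn":0}]'; python3 st.py;  python3 -m handwheel '[{"travel":[0,0,0],"turn":0},{"travel":[0,0,0],"turn":0},{"travel":[0,0,0],"turn":0},{"travel":[0,0,0],"turn":0}]' -1 40; python3 -m handwheel '[{"travel":[0,0,0],"turn":0},{"travel":[0,0,0],"turn":0},{"travel":[0,0,0],"turn":0},{"travel":[0,0,0],"turn":0}]'; python3 st.py
```

```text
time: 8.95
eef_pos: [611.3, 17.5, 151.4]
tool_rot: [-0.083, 0.997, 0.0, -0.001]
contact_force: [0.3, -0.2, 0.1]
gripper_width: 0.654
t 8.95 p [611.3  17.5 151.4] ang_y 99.51 z [-0.002  0.    -1.   ] F [ 0.3 -0.2  0.1] w 0.654 j [-0.05  0.53  1.55 -0.    1.06 -1.78]
time: 9.35
eef_pos: [612.0, 17.5, 153.0]
tool_rot: [-0.083, 0.997, -0.0, 0.0]
contact_force: [0.6, 0.4, -0.4]
gripper_width: 0.353
time: 9.75
eef_pos: [612.1, 16.2, 152.7]
tool_rot: [-0.083, 0.997, -0.001, 0.0]
contact_force: [0.4, -7.6, -0.6]
gripper_width: 0.187
t 9.75 p [612.1  16.2 152.7] ang_y 99.49 z [ 0.001 -0.002 -1.   ] F [ 0.4 -7.6 -0.6] w 0.187 j [-0.05  0.53  1.55 -0.    1.06 -1.78]
```

The jaws are gripping: the opening is 17.4 mm on an 18 mm handle. There is a -7.6 N side load, so I shift 1.5 mm to relieve it, then lift slowly.

```bash
python3 -m handwheel '[{"travel":[0,-0.0015,0],"turn":0},{"travel":[0,0,0],"turn":0}]'; python3 -m handwheel '[{"travel":[0,0,-0.003],"turn":0},{"travel":[0,0,-0.005],"turn":0},{"travel":[0,0,-0.007],"turn":0},{"travel":[0,0,-0.007],"turn":0},{"travel":[0,0,0],"turn":0}]'; python3 st.py
```

```text
time: 9.95
eef_pos: [612.1, 16.2, 152.7]
tool_rot: [-0.083, 0.997, 0.0, 0.0]
contact_force: [-0.3, 0.7, 0.6]
gripper_width: 0.187
time: 10.45
eef_pos: [612.1, 16.2, 175.9]
tool_rot: [-0.083, 0.997, -0.0, 0.0]
contact_force: [-0.7, 1.8, 2.8]
gripper_width: 0.191
t 10.45 p [612.1  16.2 175.9] ang_y 99.51 z [ 0.  0. -1.] F [-0.7  1.8  2.8] w 0.191 j [-0.05  0.51  1.53  0.    1.11 -1.79]
```

```bash
python3 m.py 6
python3 - <<'E'
import cv2
im=cv2.imread('pics/side6.png')[90:260,190:360]
cv2.imwrite('pics/side6z.png',cv2.resize(im,None,fx=3.4,fy=3.4,interpolation=cv2.INTER_CUBIC))
E
```

```text
(no output)
```

View pics/side6z.png

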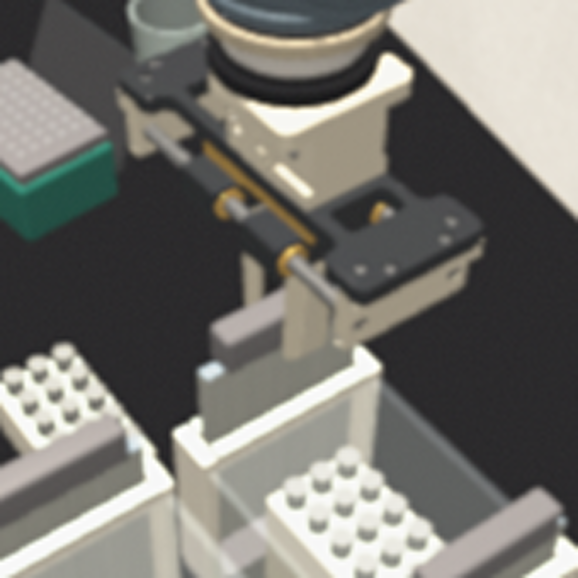

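More of the plate shows below the handle at (270,390), so the gate is rising with the gripper. I continue to the stop, TCP about 243 mm.

```bash
python3 -m handwheel '[{"travel":[0,0,-0.01],"turn":0},{"travel":[0,0,-0.012],"turn":0},{"travel":[0,0,-0.012],"turn":0},{"travel":[0,0,-0.012],"turn":0},{"travel":[0,0,-0.01],"turn":0}]'; python3 -m handwheel '[{"travel":[0,0,-0.004],"turn":0},{"travel":[0,0,-0.003],"turn":0},{"travel":[0,0,0],"turn":0}]'; python3 -m handwheel '[{"travel":[0,0,-0.003],"turn":0},{"travel":[0,0,-0.002],"turn":0},{"travel":[0,0,0],"turn":0}]'
```

```text
time: 11.05
eef_pos: [612.0, 16.1, 231.2]
tool_rot: [-0.083, 0.997, 0.0, -0.0]
contact_force: [4.2, 3.2, -8.4]
gripper_width: 0.192
time: 11.35
eef_pos: [612.1, 16.1, 238.1]
tool_rot: [-0.083, 0.997, 0.0, 0.0]
contact_force: [1.0, 2.7, -0.2]
gripper_width: 0.191
time: 11.65
eef_pos: [612.1, 16.1, 242.6]
tool_rot: [-0.083, 0.997, 0.0, -0.0]
contact_force: [2.2, 3.4, -4.7]
gripper_width: 0.189
```

```bash
python3 -m handwheel '[{"travel":[0,0,-0.001],"turn":0},{"travel":[0,0,-0.001],"turn":0},{"travel":[0,0,0],"turn":0},{"travel":[0,0,0],"turn":0}]'; python3 st.py
```

```text
time: 12.05
eef_pos: [612.0, 16.2, 242.9]
tool_rot: [-0.083, 0.997, 0.0, -0.001]
contact_force: [8.4, 3.4, -16.9]
gripper_width: 0.192
t 12.05 p [612.   16.2 242.9] ang_y 99.51 z [-0.001  0.    -1.   ] F [  8.4   3.4 -16.9] w 0.192 j [-0.05  0.44  1.45  0.    1.25 -1.79]
```

It is at the stop: the TCP stays at 242.9 mm and the force reaches -17 N. I relax, open and withdraw straight up.

```bash
python3 -m handwheel '[{"travel":[0,0,0.002],"turn":0},{"travel":[0,0,0],"turn":0}]'; python3 -m handwheel '[{"travel":[0,0,0],"turn":0},{"travel":[0,0,0],"turn":0},{"travel":[0,0,0],"turn":0},{"travel":[0,0,0],"turn":0},{"travel":[0,0,0],"turn":0}]' 0.3 40; python3 st.py;  python3 m.py 7
python3 - <<'E'
import cv2
im=cv2.imread('pics/side7.png')[60:260,170:370]
cv2.imwrite('pics/side7z.png',cv2.resize(im,None,fx=3,fy=3,interpolation=cv2.INTER_CUBIC))
E
```

```text
time: 12.25
eef_pos: [612.1, 16.1, 242.5]
tool_rot: [-0.083, 0.997, 0.0, -0.0]
contact_force: [3.3, 3.8, -5.7]
gripper_width: 0.191
time: 12.75
eef_pos: [612.1, 16.0, 242.8]
tool_rot: [-0.083, 0.997, -0.0, 0.0]
contact_force: [-0.4, -0.2, 0.0]
gripper_width: 0.569
t 12.75 p [612.1  16.  242.8] ang_y 99.5 z [ 0. -0. -1.] F [-0.4 -0.2  0. ] w 0.569 j [-0.05  0.44  1.45 -0.    1.24 -1.79]
```

View pics/side7z.png

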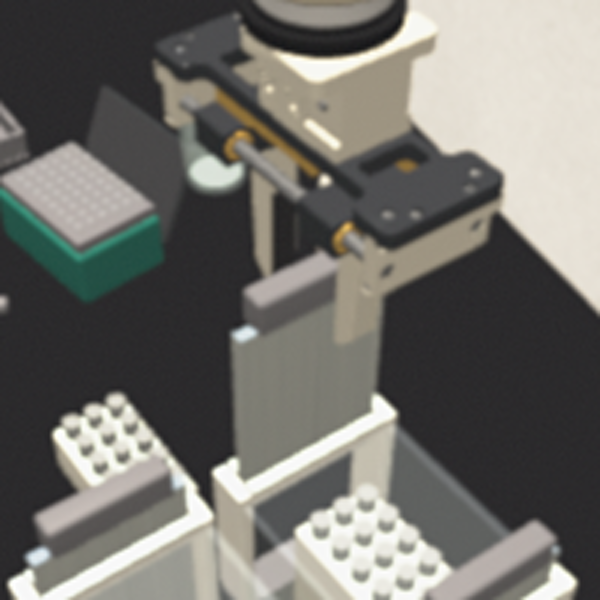

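The gate stands up, with its plate visible from (300,300) down to (310,440) in the zoom, and the fingers are open and clear of the handle. I rise 100 mm, then move off sideways and measure again.

```bash
python3 -m handwheel '[{"travel":[0,0,-0.01],"turn":0},{"travel":[0,0,-0.02],"turn":0},{"travel":[0,0,-0.025],"turn":0},{"travel":[0,0,-0.025],"turn":0},{"travel":[0,0,-0.02],"turn":0}]'; python3 -m handwheel '[{"travel":[0,0.04,0],"turn":0},{"travel":[0,0.04,0],"turn":0},{"travel":[0,0.04,0],"turn":0},{"travel":[0,0.04,0],"turn":0},{"travel":[0,0.04,0],"turn":0}]';python3 -m handwheel '[{"travel":[0,0.04,0],"turn":0},{"travel":[0,0.04,0],"turn":0},{"travel":[0,0.02,0],"turn":0},{"travel":[0,0,0],"turn":0},{"travel":[0,0,0],"turn":0}]'; python3 st.py; python3 m.py 8
```

```text
time: 13.35
eef_pos: [612.2, 16.1, 345.1]
tool_rot: [-0.083, 0.997, -0.0, 0.001]
contact_force: [-1.3, 0.7, -0.0]
gripper_width: 0.647
time: 13.85
eef_pos: [578.6, 214.8, 343.6]
tool_rot: [-0.083, 0.997, 0.0, 0.0]
contact_force: [0.2, -0.3, 0.5]
gripper_width: 0.652
time: 14.35
eef_pos: [562.5, 311.8, 343.1]
tool_rot: [-0.083, 0.997, -0.0, 0.0]
contact_force: [0.1, -0.7, 0.4]
gripper_width: 0.651
t 14.35 p [562.5 311.8 343.1] ang_y 99.54 z [ 0. -0. -1.] F [ 0.1 -0.7  0.4] w 0.651 j [ 0.43  0.44  1.21 -0.    1.48 -1.3 ]
```

View pics/scene8.png

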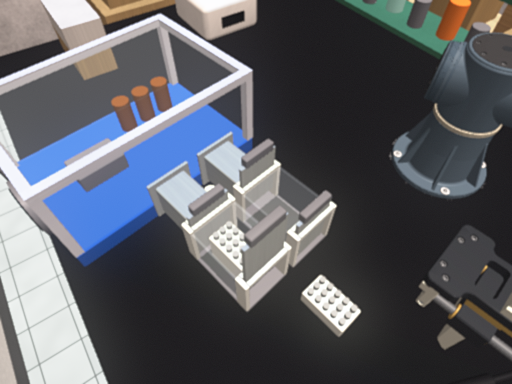

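View pics/side8.png

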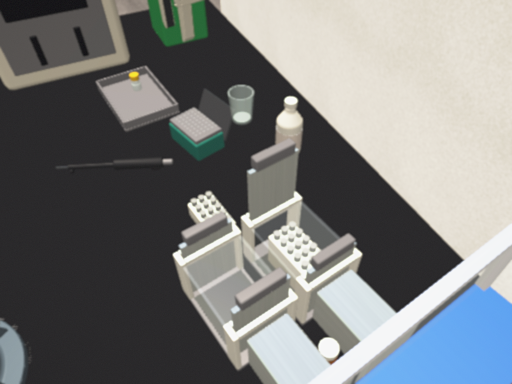

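Run:
```python
from meas import *
from bench import imaging
S,D=[cam(imaging.grab_frame(n)) for n in("scene","side")]
run(S,D,cv2.imread('pics/scene8.png'),cv2.imread('pics/side8.png'),sa=[(206,197),(264,226),(258,150),(315,206)],sb=[(333,249),(274,151),(261,285),(204,225)])
```

```text
full_in [205.9 197. ] 253 [ 7.  38.8] | [333.1 248.3] 418 [ 9.7 45. ]
   at180 [ 639.9 -138.1  180. ] len 79.0 ang 9.699999999999989
   at180 [ 633.4 -143.   180. ] len 80.3 ang 9.6
   tri [ 637.3 -140.8  174.8] gap 2.8
full_out [265.2 223. ] 472 [10.4 46.6] | [272.5 149.9] 336 [ 8.  44.3]
   at180 [580.3 -25.  180. ] len 78.1 ang 9.199999999999989
   at180 [656.  105.1 180. ] len 81.1 ang 10.0
   tri [610.9  17.4 265.6] gap 4.6
emp_in [257.2 150. ] 213 [ 6.7 33.2] | [260.3 284.9] 583 [11.3 55. ]
   at180 [ 487. -183.  180.] len 78.2 ang 9.900000000000006
   at180 [ 502.4 -150.5  180. ] len 80.1 ang 9.900000000000006
   tri [ 498.1 -163.9  203.5] gap 4.1
emp_out [315.3 204.1] 288 [ 8.4 35. ] | [203. 225.] 361 [ 8.5 46.5]
   at180 [477.3  -4.3 180. ] len 78.1 ang 8.800000000000011
   at180 [468.1  -8.3 180. ] len 78.8 ang 8.5
   tri [471.4  -5.7 174.3] gap 5.6
full_out full_in 160.5 99.5
emp_out emp_in 160.4 99.6
emp_in full_in 141.1 -170.6
emp_out full_out 141.4 -170.6
```

The outer gate has risen 90 mm, the inner gate is fully down, and the empty chamber's gates haven't moved. The robot is clear, so I hand in.

```bash
python3 -c "
from bench import hand_in
print(hand_in())"
```

```text
the job is handed in; nothing more can be done
None
```

I checked the loaded chamber's inner gate by touch, then opened its outer gate to the stop and let go. The job was handed in at about 14.5 s of the 48 s allowed; no verdict was reported.

- **Inner gate:** it was standing about 9 mm ajar. I pressed it down with the shut fingers to the hard stop (180.2 mm) and held it there for about 0.7 s at about 20 N.
- **Outer gate:** I gripped its handle and raised it to the stop, where the pull reached 17 N. I then released it and moved the arm clear.

**Last checks:** camera heights read about 5 mm low on the fully-down gates, and the two views disagreed by 3–6 mm.
- **Loaded inner gate:** it read 174.8 mm, matching a fully-down gate (175 mm).
- **Loaded outer gate:** it read 265.6 mm, 90 mm above its start, and stood by itself.
- **Empty chamber:** both gates were within 0.5 mm of where they started.
- **Robot:** the force on the tool was under 1 N, which is sensor noise, and the arm was well clear.

No check failed.

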